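# Peel a tray off the nested stack and hold it to the fan

## Robot

A 7-joint arm with a two-finger parallel gripper is mounted at the origin on a cart in front of the work surface, level with it; the furniture and walls round the work are solid. World frame = base frame: x ahead of the robot, y to its left, z up, the work surface at z = 0. Lengths are in m, angles in degrees, forces in N, time in s.
With the tool pointing down it reaches from about 0.425 to 0.875 m from the base axis. Payload 4.7 kg.
Tool frame: the origin (TCP) lies at the very end of the fingers, on their centre line; the grasp point (between the pads) lies 19 mm behind it; z points along the fingers, y is the line along which they close (so a half turn about z gives the same grasp; the last joint's range is limited). The gripper opens to 87 mm and grips with 3 to 60 N. Pads are 19 mm wide; open, the fingers measure 117 mm over their backs; the gripper's body (75 mm by 190 mm) begins 51 mm behind the grasp point.
Start: joints at [-74.937, 18.392, -4.016, 83.108, 1.295, 78.541, -3.26], TCP at [0.16, 0.63, 0.196] pointing down, gripper open.
Joint ranges: [-163.93, 163.93], [-17.29, 119.83], [-79.2, 71.16], [3.27, 140.29], [-89.18, 269.18], [5.43, 117.66], [-154.24, 154.24]. Speed limits (degrees/s): [147.25, 147.25, 180, 180, 180, 180, 180].

## Interface

Orientations are given as a 3x3 rotation matrix whose columns are the frame's x, y, z axes.
In Python, from bench import env gives the robot as it stands. The module is installed in compiled form; this text tells all that it offers.
- The arm moves only by the tool play_rows, never from a script. Its argument "series" is one flat list of numbers, 7 for each row, row after row: the shift along the tool's x, y, z in mm, then the turn, a rotation vector about the tool's x, y, z in rad, then the finger opening in mm, from 0 to 87. In form: [tx, ty, tz, rx, ry, rz, hand, tx, ty, tz, rx, ry, rz, hand, ...]. A call has exactly 8 rows; each row shifts and turns the commanded pose from where the row before left it, along the tool's axes as they then stand; what a row does not reach is not made up. A row lasts 1/10 s, in which the tool goes at most 50 mm and 8.59 degrees, less where a joint would pass 70% of its speed; a pose out of reach is approached as far as the arm can. A call is refused whole if a number of a shift passes 50 or a number of a turn 0.15, either way. A call with a gripper value outside its range is refused whole. The fingers move at their own pace and stop on an object; the grip force is fixed at half the most. Time passes only in rows, so rows that do not move let the fingers close, or fill a call up. It gives the time, the measured TCP pose, the force, the opening and the grip force at its end, in the units of the state.
- env.get_obs(): the state, without advancing time (a new reading comes with each control period).
- env.capture(name): name is "side" or "top" or "wrist"; returns the picture (420x560x3 uint8, red, green, blue); there is no depth.
- env.calibration(name): a dict with "mtx" (3x3 intrinsics, pixels), "R" (3x3) and "t" (3): a world point X has camera coordinates R X + t. Camera axes: x right, y down, z forward; pixel columns grow to the right and rows downward; lengths in m; the calibration is good to about 2 mm. A picture is of the moment at which its call begins: read the wrist's pose just before it. calibration takes no time and is no camera call; for the wrist camera it gives the pose at the moment of the call.
- env.hand_in(): hands the job in; it is judged then, once.
The state is a dict: "t": time; "joint_positions": joint angles; "qd": joint speeds; "tau": joint torques, N m; "ee_pos": TCP position; "tcp_rot": TCP orientation; "force": force on the tool from outside, world axes, zero at the start; "wrist_torque": the same for the moment, N m; "grip_width": opening from 0.0 (shut) to 1.0 (fully open); "finger_force": force on a finger pad.
Only numpy, scipy, OpenCV 4.12 (cv2) and the standard library are available. Lean on these libraries where they do the work, as an engineer would, in place of code of your own. Each camera call takes 0.05 s, during which the arm holds its last target. There are 200 camera calls.

## Task

We need a clean tray from the spring-lifted stack of nested white trays. First stand the two capacitor cans that were left in the top tray upright in the black parts tray, so that the emptied stack rises to its stop; then peel off just the top white tray, which clings to the one below: pinch its corner lug and lift that corner first while the opposite corner stays seated. Finish while still holding the tray in the air in front of the blue ionising fan at the height of its grille, roughly a hand's breadth from it, tipped by about 30 degrees so that its open side looks towards the fan and the ionised air takes off the static, and leave everything else on the bench alone.

Things in the scene. Friction and masses are not known exactly. Their poses are not given: they have to be found in the camera images.
- magazine: Tray magazine screwed to the bench: aluminium base plate 176 (x) by 142 (y) by 8 mm with four steel corner angles whose tops are 62 mm over the bench. Origin: centre of its underside; x and y along its sides. It carries a spring-loaded platform with two nested white trays (fixed to it) and the loose top tray on them.
- stack_rise (a joint): Height of the magazine's sprung platform over its lower stop, m: 0 = pressed down by both cans, 0.020 = upper stop, reached only with both cans out (one can: about 0.006 to 0.012). Soft (40 N/m); trays and cans ride on it.
- top_tray: Loose white top tray, 135 (x) by 101 (y) mm, 60 g. Origin: centre of its underside, 56 mm over the bench (76 mm with the stack up); axes as the magazine's while seated. Skirt and flange 12 mm high; inside them a raised crown, 120 by 86 mm, its top 20 mm over the origin; inner floor 105 by 71 mm, 4 mm over the origin, open to +z.
- tray_lug (a point): Middle of the top of the upright lift lug at the tray's (-x, -y) corner, at (-57, -40, 42) mm in the tray's frame. The lug is a block 12 mm thick and 18 mm long, its length along the diagonal to the opposite corner (36 degrees from +x towards +y); vertical faces, 22 mm clear above the crown. Pinch it across its 12 mm.
- tray_far_corner (a point): Flange top at the tray's opposite (+x, +y) corner, at (64, 47, 12) mm in the tray's frame.
- tray_center (a point): Centre of the tray, 12 mm over its origin. A springy snap rib of the tray below holds the skirt at the middle of each side: each takes about 6 to 7 N to pull off and lets go after 3 mm of lift there. Pulled straight up the tray takes about 27 N, lifted at the lug corner alone about 15 N; that corner can rise 2 cm before the far ribs let go.
- can_a: Dark blue capacitor can with light top, 35 mm diameter, 47 mm high, about 80 g, standing in the top tray. Origin: centre of its underside; z along its axis.
- can_b: A second can just like can_a.
- parts_tray: Shallow open black tray on the bench, 90 (x) by 130 (y) by 16 mm, walls 3 mm, floor 3 mm thick, 350 g, loose. Origin: centre of its underside.
- bench_fan: Small blue fan standing on the bench, fixed: round grille 121 mm across, 160 mm high over all. Origin: under its centre; it blows along its -x axis.
- fan_face (a point): Centre of the fan's front grille, 98 mm over the bench, 33 mm in front (-x of the fan) of its origin; axes as the fan's.
- module: Bystander: white DC converter module, 40 x 70 x 23 mm.
- cutters: Bystander: red side cutters, 52 x 131 mm.
- flux: Bystander: small flux bottle, 34 mm wide, 94 mm high.
- reel: Bystander: black and white solder reel, 60 mm across, 50 mm high.
- blue_roll: Bystander: blue tape roll, 60 mm across, 20 mm high.
- driver: Bystander: black screwdriver, 179 mm long.
- enclosure_box: Grey instrument box standing on the bench behind the work, fixed, 157 x 204 x 83 mm high; origin: centre of its underside. Keep clear of it.

How it is judged (in metres and radians):
On the way, in this order (a step that is already met when the one before it is completed fails the run):
1. both cans stand upright in the black parts tray, let go, and the emptied stack has risen to its stop with the top tray still seated on it (contact force between each of can_a, can_b and the fingers below 0.05 N and value of joint stack_rise above 0.018 m and z of tray_far_corner in the frame of magazine below 0.092 m and z of tray_lug in the frame of magazine below 0.122 m and x of can_a in the frame of parts_tray between -0.042 and 0.042 m and y of can_a in the frame of parts_tray between -0.062 and 0.062 m and z of each of can_a, can_b in the frame of parts_tray below 0.008 m and angle between each of can_a, can_b's own z axis and vertical below 0.1 rad and x of can_b in the frame of parts_tray between -0.042 and 0.042 m and y of can_b in the frame of parts_tray between -0.062 and 0.062 m), for 0.2 s.
2. the lug corner of the top tray is lifted while the opposite corner is still seated in the stack (z of tray_lug in the frame of magazine above 0.129 m and z of tray_far_corner in the frame of magazine below 0.094 m and horizontal distance between tray_center and magazine below 0.02 m and contact force between top_tray and the fingers above 0.5 N).
At the end, for the whole second after the job is handed in: Fingers alone hold the still tray, centre 8-19 cm over the bench, 7-25 cm before the grille and within 7 cm of the fan's axis, z axis 0.25-1.2 rad off vertical towards the fan, grille centre on its open side. Both cans stand upright (0.1 rad) on the black tray's floor (contact force between top_tray and the fingers above 0.5 N and height (world z) of tray_center between 0.08 and 0.19 m and height (world z) of tray_far_corner above 0.03 m and x of tray_center in the frame of fan_face between -0.25 and -0.07 m and y of tray_center in the frame of fan_face between -0.07 and 0.07 m and angle between top_tray's own z axis and vertical between 0.25 and 1.2 rad and angle between the z axis of top_tray and the x axis of bench_fan, either way round below 1.37 rad and z of fan_face in the frame of top_tray above 0 m and contact force between top_tray and enclosure_box below 0.05 N and contact force between top_tray and bench_fan below 0.05 N and contact force between top_tray and magazine below 0.05 N and contact force between top_tray and parts_tray below 0.05 N and linear speed of top_tray below 0.03 m/s and x of can_a in the frame of parts_tray between -0.042 and 0.042 m and y of can_a in the frame of parts_tray between -0.062 and 0.062 m and z of each of can_a, can_b in the frame of parts_tray below 0.008 m and angle between each of can_a, can_b's own z axis and vertical below 0.1 rad and x of can_b in the frame of parts_tray between -0.042 and 0.042 m and y of can_b in the frame of parts_tray between -0.062 and 0.062 m); the arm keeps its last pose, push and grip.
It fails at once if a bystander is moved by more than 2 cm (distance of any of module, cutters, flux, reel, blue_roll, driver from where it was at the start of the episode above 0.02 m).
It fails at once if a can is tipped over (angle between any of can_a, can_b's own z axis and vertical above 0.7 rad).
It also fails if it takes over 69 s, if anything falls off the work surface, if the arm or the gripper's body presses on something with over 40 N, if the wrist force passes 120 N, or if a joint passes its speed limit or range.

## Working session

There is one attempt and no reset: what is moved stays moved. The work goes in short steps, Python scripts to look and compute and a tool call to move; the robot and the scene stay as the last step left them, time stands still between calls to the robot, and variables do not carry over. Pictures are saved under pics/ and viewed, at most 10 in all, crops included, and the job is handed in when it is done.

Besides the shell and the picture viewer there is one more tool, called after "Emit:" in YAML: its name, and indented under it one key for each argument. play_rows: Moves the arm, as the interface text tells. Its arguments: {"type":"object","properties":{"series":{"type":"array","items":{"type":"number"}}},"required":["series"]}

```bash
mkdir -p pics; cat > h.py <<'E'
import numpy as np, cv2
from bench import env
def snap(n,f,crop=None,s=1):
    im=env.capture(n)[:,:,::-1]
    cv2.imwrite('pics/raw_'+f,im)
    if crop: x0,y0,x1,y1=crop; im=im[y0:y1,x0:x1]
    if s!=1: im=cv2.resize(im,None,fx=s,fy=s,interpolation=cv2.INTER_CUBIC)
    cv2.imwrite('pics/'+f,im)
def ray(c,uv,z):
    K,R,t=[np.array(c[k]) for k in('mtx','R','t')]
    d=R.T@np.linalg.inv(K)@np.array([uv[0],uv[1],1.]); o=-R.T@t
    return o+d*(z-o[2])/d[2]
def proj(c,X):
    K,R,t=[np.array(c[k]) for k in('mtx','R','t')]
    p=K@(R@np.array(X)+t); return p[:2]/p[2]
E
python3 - <<'E'
from h import *
o=env.get_obs(); print({k:np.round(v,3).tolist() for k,v in o.items()})
for n in('top','side'):
    snap(n,n+'1.png',s=1.4); c=env.calibration(n); print(n,np.round(-np.array(c['R']).T@np.array(c['t']),3),np.round(c['R'],2).tolist())
E
```

```text
{'t': 0.0, 'joint_positions': [-74.935, 18.438, -4.014, 83.175, 1.298, 78.539, -3.262], 'qd': [-0.034, 0.057, -0.044, 0.025, -0.048, 0.031, -0.067], 'tau': [0.0, -49.128, -0.404, -31.252, -0.064, 0.044, 0.0], 'ee_pos': [0.16, 0.629, 0.195], 'tcp_rot': [[-0.969, 0.246, -0.0], [0.246, 0.969, -0.002], [-0.0, -0.002, -1.0]], 'force': [0.72, -0.357, 0.764], 'wrist_torque': [-0.005, -0.02, -0.036], 'finger_force': 0.0, 'grip_width': 1.004}
top [ 0.337 -0.097  1.463] [[0.02, -1.0, 0.01], [-0.99, -0.02, -0.16], [0.16, -0.0, -0.99]]
side [0.5   1.429 1.   ] [[-1.0, -0.05, 0.02], [-0.04, 0.51, -0.86], [0.03, -0.86, -0.51]]
```

View pics/top1.png

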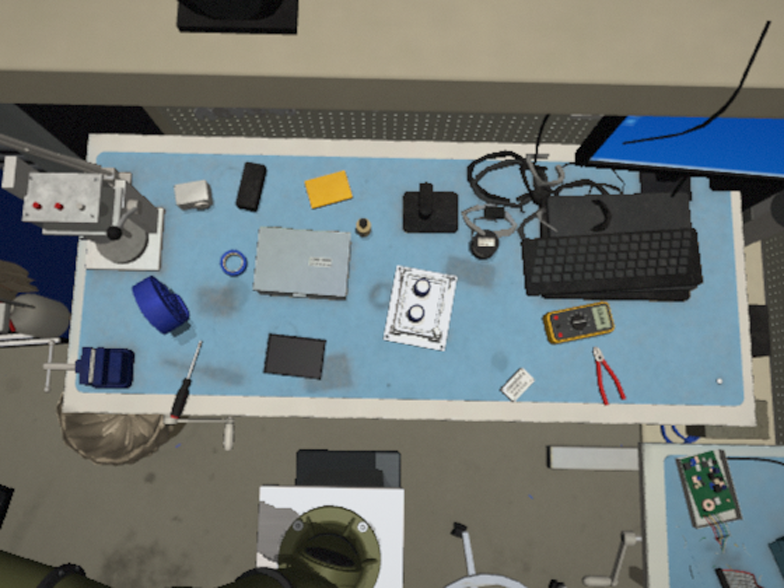

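View pics/side1.png

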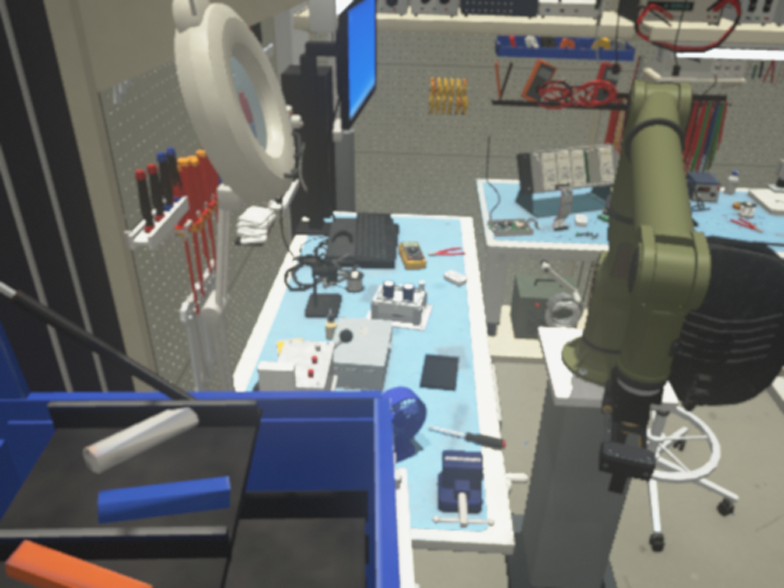

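Top view (784-px scale): the magazine with two cans sits around (420,305), the black tray is at (295,356), the fan at (160,305) and the box at (302,262). I'll enlarge it next.

```bash
python3 - <<'E'
from h import *
im=cv2.imread('pics/raw_top1.png')
a=cv2.resize(im[180:255,268:332],None,fx=6,fy=6,interpolation=cv2.INTER_CUBIC)
b=cv2.resize(im[190:280,85:240],None,fx=2.6,fy=5*.52,interpolation=cv2.INTER_CUBIC)
cv2.imwrite('pics/a.png',np.hstack([a,np.pad(b,((0,450-b.shape[0]),(0,0),(0,0)))]))
c=env.calibration('top')
r=lambda u,v,z:np.round(ray(c,(u/1.4,v/1.4),z),3)[:2]
print('cans',r(422,286,.107),r(416,312,.107),'tray',[r(*p,.016) for p in((268,333),(326,339),(321,379),(263,373))])
print('mag',[r(*p,.008) for p in((399,265),(457,275),(447,350),(385,340))])
print('box',[r(*p,.083) for p in((258,226),(350,233),(348,300),(253,294))])
E
```

```text
cans [ 0.587 -0.189] [ 0.53  -0.176] tray [array([0.488, 0.153]), array([0.477, 0.021]), array([0.387, 0.029]), array([0.398, 0.16 ])]
mag [array([ 0.654, -0.142]), array([ 0.633, -0.276]), array([ 0.459, -0.254]), array([ 0.479, -0.112])]
box [array([0.719, 0.174]), array([ 0.707, -0.03 ]), array([ 0.557, -0.029]), array([0.566, 0.178])]
```

View pics/a.png

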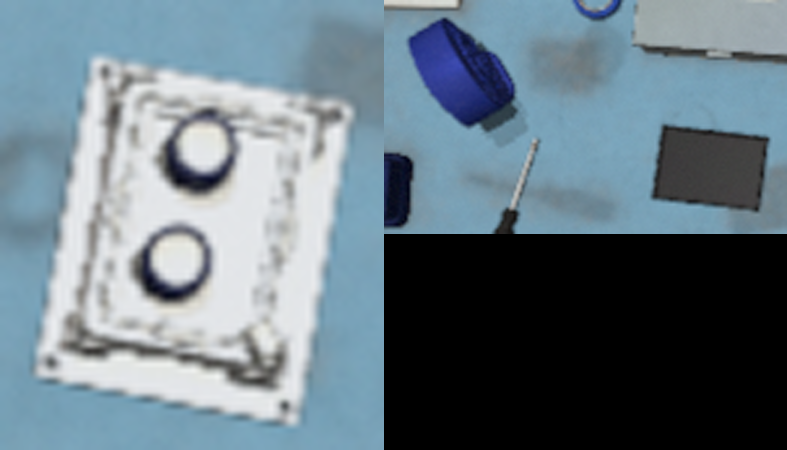

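```bash
cat >> h.py <<'E'
from scipy.spatial.transform import Rotation as Ro
def tool(yaw):  # tool down, tool x at world angle yaw
    a=np.radians(yaw); x=np.array([np.cos(a),np.sin(a),0]); z=np.array([0,0,-1.]); return np.stack([x,np.cross(z,x),z],1)
def go(P,R,n=None):
    "print rows (equal steps) from the current pose to P,R: tool shift mm and turn"
    o=env.get_obs(); p=np.array(o['ee_pos']); R0=np.array(o['tcp_rot'])
    rv=Ro.from_matrix(R0.T@R).as_rotvec(); d=np.array(P)-p
    n=n or int(max(np.ceil(np.linalg.norm(d)/.045),np.ceil(np.linalg.norm(rv)/.14),1))
    if np.linalg.norm(rv)<.004: rv=rv*0
    out=[];Rc=R0
    for i in range(n):
        out.append(np.r_[Rc.T@d/n*1000,rv/n]); Rc=Rc@Ro.from_rotvec(rv/n).as_matrix()
    print('n',n); [print(np.round(r[:3],0 if n>1 else 1).tolist(),np.round(r[3:],3).tolist()) for r in out]
E
python3 - <<'E'
from h import *
c=env.calibration('top')
r=lambda u,v,z:np.round(ray(c,(u/1.4,v/1.4),z),3)[:2]
print('fan',r(160,305,.1),r(180,335,0),'roll',r(233,262,.02),'driver',r(200,342,.0),r(180,418,0))
w=env.calibration('wrist');o=env.get_obs();R=np.array(o['tcp_rot'])
C=-np.array(w['R']).T@np.array(w['t']); print('cam in tool',R.T@(C-o['ee_pos']),'axes',np.round(R.T@np.array(w['R']).T,2).tolist(),np.round(w['mtx'],0).tolist())
go([.47,.20,.32],tool(-8.5)); go([.47,.20,.32],tool(171.5))
E
```

```text
fan [0.535 0.372] [0.481 0.356] roll [0.65 0.24] driver [0.466 0.309] [0.295 0.343]
cam in tool [ 0.08287596 -0.00061484 -0.18893857] axes [[0.0, -0.95, -0.3], [1.0, -0.0, 0.0], [-0.0, -0.3, 0.95]] [[378.0, 0.0, 280.0], [0.0, 378.0, 209.0], [0.0, 0.0, 1.0]]
n 22
[-18.0, -15.0, -6.0] [0.0, 0.0, 0.138]
[-20.0, -13.0, -6.0] [0.0, 0.0, 0.138]
[-22.0, -10.0, -6.0] [0.0, 0.0, 0.138]
[-23.0, -7.0, -6.0] [0.0, 0.0, 0.138]
[-24.0, -3.0, -6.0] [0.0, 0.0, 0.138]
[-24.0, -0.0, -6.0] [0.0, 0.0, 0.138]
[-24.0, 3.0, -6.0] [0.0, 0.0, 0.138]
[-23.0, 6.0, -6.0] [0.0, 0.0, 0.138]
[-22.0, 10.0, -6.0] [0.0, 0.0, 0.138]
[-21.0, 13.0, -6.0] [0.0, 0.0, 0.138]
[-19.0, 15.0, -6.0] [0.0, 0.0, 0.138]
[-16.0, 18.0, -6.0] [0.0, 0.0, 0.138]
[-14.0, 20.0, -6.0] [0.0, 0.0, 0.138]
[-11.0, 21.0, -6.0] [0.0, 0.0, 0.138]
[-8.0, 23.0, -6.0] [0.0, 0.0, 0.138]
[-5.0, 24.0, -6.0] [0.0, 0.0, 0.138]
[-1.0, 24.0, -6.0] [0.0, 0.0, 0.138]
[2.0, 24.0, -6.0] [0.0, 0.0, 0.138]
[5.0, 23.0, -6.0] [0.0, 0.0, 0.138]
[8.0, 23.0, -6.0] [0.0, 0.0, 0.138]
[11.0, 21.0, -6.0] [0.0, 0.0, 0.138]
[14.0, 19.0, -6.0] [0.0, 0.0, 0.138]
n 13
[-31.0, -26.0, -10.0] [-0.0, 0.0, -0.008]
[-31.0, -26.0, -10.0] [-0.0, 0.0, -0.008]
[-31.0, -27.0, -10.0] [-0.0, 0.0, -0.008]
[-31.0, -27.0, -10.0] [-0.0, 0.0, -0.008]
[-30.0, -27.0, -10.0] [-0.0, 0.0, -0.008]
[-30.0, -27.0, -10.0] [-0.0, 0.0, -0.008]
[-30.0, -28.0, -10.0] [-0.0, 0.0, -0.008]
[-30.0, -28.0, -10.0] [-0.0, 0.0, -0.008]
[-30.0, -28.0, -10.0] [-0.0, 0.0, -0.008]
[-29.0, -28.0, -10.0] [-0.0, 0.0, -0.008]
[-29.0, -28.0, -10.0] [-0.0, 0.0, -0.008]
[-29.0, -29.0, -10.0] [-0.0, 0.0, -0.008]
[-29.0, -29.0, -10.0] [-0.0, 0.0, -0.008]
```

Emit:
play_rows:
  series: [-31,-26,-10,0,0,-0.008,65,-31,-26,-10,0,0,-0.008,65,-31,-27,-10,0,0,-0.008,65,-31,-27,-10,0,0,-0.008,65,-30,-27,-10,0,0,-0.008,65,-30,-27,-10,0,0,-0.008,65,-30,-28,-10,0,0,-0.008,65,-30,-28,-10,0,0,-0.008,65]

```text
t: 0.9
ee_pos: [0.3515, 0.3641, 0.2761]
tcp_rot: [[-0.983, 0.183, -0.0], [0.183, 0.983, -0.0], [0.0, -0.0, -1.0]]
force: [-0.4, 0.8, 0.1]
grip_width: 0.746
finger_force: 0.0
```

Emit:
play_rows:
  series: [-30,-28,-10,0,0,-0.008,65,-29,-28,-10,0,0,-0.008,65,-29,-28,-10,0,0,-0.008,65,-29,-29,-10,0,0,-0.008,65,-29,-29,-10,0,0,-0.008,65,0,0,0,0,0,0,65,0,0,0,0,0,0,65,0,0,0,0,0,0,65]

```text
t: 1.7
ee_pos: [0.4701, 0.2023, 0.3254]
tcp_rot: [[-0.99, 0.143, -0.001], [0.143, 0.99, 0.0], [0.001, -0.0, -1.0]]
force: [-0.9, -0.0, -0.2]
grip_width: 0.75
finger_force: 0.0
```

```bash
python3 - <<'E'
from h import *
import pickle
o=env.get_obs(); w=env.calibration('wrist'); snap('wrist','w1.png',s=1.4)
pickle.dump(w,open('w1.pkl','wb')); print(o['t'],o['ee_pos'],o['joint_positions'],np.round(o['tcp_rot'],3).tolist())
E
```

```text
1.7 [0.47010467 0.20233843 0.32535555] [-45.81417465  -0.88490689  19.40852873  90.44869194   0.26157018
  90.44589177  55.39679291] [[-0.99, 0.143, -0.001], [0.143, 0.99, 0.0], [0.001, -0.0, -1.0]]
```

View pics/w1.png

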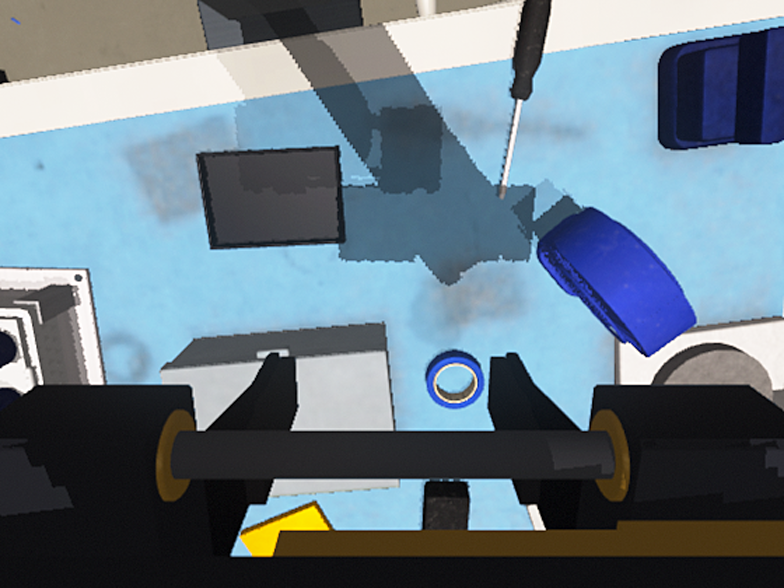

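The wrist view shows the fan at right. Its front rim ends are near (541,247) and (645,355), the back rim ends near (592,208) and (695,320). The black tray's corners are (197,153), (340,147), (344,242) and (211,249).

```bash
python3 - <<'E'
from h import *
import pickle
w=pickle.load(open('w1.pkl','rb'))
r=lambda u,v,z:ray(w,(u/1.4,v/1.4),z)[:2]
a,b,c,d=[r(*p,.098) for p in((541,247),(645,355),(592,208),(695,320))]
print(a,b,c,d,np.linalg.norm(a-b))
for e in (b-a,d-c): print('rim dir deg',np.degrees(np.arctan2(e[1],e[0])))
print('front centre',(a+b)/2,'back',(c+d)/2)
T=[r(*p,.016) for p in((197,153),(340,147),(344,242),(211,249))]; print('tray',np.round(T,3).tolist(),np.mean(T,0),np.linalg.norm(T[0]-T[1]),np.linalg.norm(T[1]-T[2]))
m=[r(*p,.008) for p in((90,270),(103,392))]; print('mag',m)
o=env.get_obs()
go([.545,-.18,.30],tool(171.5),16)
E
```

```text
[0.49603595 0.31908383] [0.60321934 0.40163476] [0.47044437 0.36058478] [0.57696644 0.44317228] 0.13528834143412474
rim dir deg 37.60288860089393
rim dir deg 37.78673870311071
front centre [0.54962764 0.3603593 ] back [0.5237054  0.40187853]
tray [[0.385, 0.035], [0.398, 0.165], [0.485, 0.153], [0.474, 0.026]] [0.43575694 0.09456912] 0.13054798834969114 0.08779749217099156
mag [array([ 0.47904835, -0.100945  ]), array([ 0.61064586, -0.12897745])]
n 16
[-8.0, -23.0, 2.0] [-0.0, -0.0, 0.0]
[-8.0, -23.0, 2.0] [-0.0, -0.0, 0.0]
[-8.0, -23.0, 2.0] [-0.0, -0.0, 0.0]
[-8.0, -23.0, 2.0] [-0.0, -0.0, 0.0]
[-8.0, -23.0, 2.0] [-0.0, -0.0, 0.0]
[-8.0, -23.0, 2.0] [-0.0, -0.0, 0.0]
[-8.0, -23.0, 2.0] [-0.0, -0.0, 0.0]
[-8.0, -23.0, 2.0] [-0.0, -0.0, 0.0]
[-8.0, -23.0, 2.0] [-0.0, -0.0, 0.0]
[-8.0, -23.0, 2.0] [-0.0, -0.0, 0.0]
[-8.0, -23.0, 2.0] [-0.0, -0.0, 0.0]
[-8.0, -23.0, 2.0] [-0.0, -0.0, 0.0]
[-8.0, -23.0, 2.0] [-0.0, -0.0, 0.0]
[-8.0, -23.0, 2.0] [-0.0, -0.0, 0.0]
[-8.0, -23.0, 2.0] [-0.0, -0.0, 0.0]
[-8.0, -23.0, 2.0] [-0.0, -0.0, 0.0]
```

Emit:
play_rows:
  series: [-15,-46,3,0,0,0,65,-15,-46,3,0,0,0,65,-15,-46,3,0,0,0,65,-15,-46,3,0,0,0,65,-15,-46,3,0,0,0,65,-15,-46,3,0,0,0,65,-15,-46,3,0,0,0,65,-15,-46,3,0,0,0,65]

```text
t: 2.55
ee_pos: [0.537, -0.1802, 0.3017]
tcp_rot: [[-0.99, 0.141, 0.0], [0.141, 0.99, 0.001], [-0.0, 0.001, -1.0]]
force: [0.1, 0.4, -0.1]
grip_width: 0.748
finger_force: 0.0
```

Emit:
play_rows:
  series: [-8,-14,3,0,0,0,65,0,0,0,0,0,0,65,0,0,0,0,0,0,65,0,0,0,0,0,0,65,0,0,0,0,0,0,65,0,0,0,0,0,0,65,0,0,0,0,0,0,65,0,0,0,0,0,0,65]

```text
t: 3.35
ee_pos: [0.5426, -0.1949, 0.2991]
tcp_rot: [[-0.99, 0.144, 0.0], [0.144, 0.99, 0.0], [-0.0, 0.0, -1.0]]
force: [0.4, -0.5, 0.2]
grip_width: 0.748
finger_force: 0.0
```

```bash
python3 - <<'E'
from h import *
import pickle
o=env.get_obs(); w=env.calibration('wrist'); snap('wrist','w2.png',(100,60,560,320),1.7)
pickle.dump(w,open('w2.pkl','wb')); print(o['t'],o['ee_pos'],o['joint_positions'])
for q in([.587,-.189,.107],[.53,-.176,.107]): print((proj(w,q)-[100,60])*1.7)
E
```

```text
3.35 [ 0.54258808 -0.19488128  0.29911317] [-21.44963317   8.90704575  44.15547379  85.6516179   -6.22154369
  87.93011114 104.3184211 ]
[326.05661523 263.11414843]
[334.80035109 170.47271836]
```

View pics/w2.png

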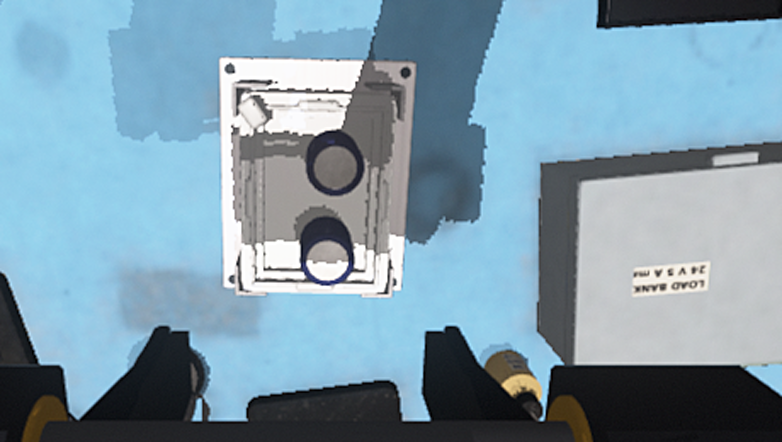

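Can tops are at (335,169) and (327,259), the lug top at (255,111), and the near base-plate corners at (220,58) and (416,62).

```bash
python3 - <<'E'
from h import *
import pickle
w=pickle.load(open('w2.pkl','rb'))
r=lambda u,v,z:ray(w,(u/1.7+100,v/1.7+60),z)[:2]
A,B=r(335,169,.107),r(327,259,.107); L=r(255,111,.098)
print('near',A,'far',B,'lug',L)
m=[r(*p,.008) for p in((220,58),(416,62),(404,294))]; print(m)
e=m[1]-m[0]; yaw=np.degrees(np.arctan2(e[1],e[0]))-90; print(yaw,np.linalg.norm(e))
a=np.radians(yaw); x=np.array([np.cos(a),np.sin(a)]);y=np.array([-x[1],x[0]])
C=(m[0]+m[1])/2+x*.088; print('mag centre',C,'lug pred',C-.057*x-.040*y)
for q in(A,B): print('tray coords',(q-C)@x,(q-C)@y)
go([*B,.20],tool(171.5),5); go([*A,.20],tool(171.5),5)
E
```

```text
near [ 0.5291391  -0.17576664] far [ 0.58440866 -0.18805531] lug [ 0.48949586 -0.2181403 ]
[array([ 0.45603251, -0.24464932]), array([ 0.47887245, -0.10627678]), array([ 0.65463128, -0.1322666 ])]
-9.372801245651615 0.14024487386307224
mag centre [ 0.55427764 -0.18979452] lug pred [ 0.49152431 -0.21997762]
tray coords -0.027087481240557834 0.009746596370378065
tray coords 0.029445508732663068 0.006623054963945282
n 5
[-8.0, 3.0, 20.0] [0.0, 0.0, 0.0]
[-8.0, 3.0, 20.0] [0.0, 0.0, 0.0]
[-8.0, 3.0, 20.0] [0.0, 0.0, 0.0]
[-8.0, 3.0, 20.0] [0.0, 0.0, 0.0]
[-8.0, 3.0, 20.0] [0.0, 0.0, 0.0]
n 5
[3.0, 3.0, 20.0] [0.0, 0.0, 0.0]
[3.0, 3.0, 20.0] [0.0, 0.0, 0.0]
[3.0, 3.0, 20.0] [0.0, 0.0, 0.0]
[3.0, 3.0, 20.0] [0.0, 0.0, 0.0]
[3.0, 3.0, 20.0] [0.0, 0.0, 0.0]
```

Emit:
play_rows:
  series: [4,4,36,0,0,0,60,4,4,36,0,0,0,60,4,4,36,0,0,0,60,4,5,36,0,0,0,60,0,0,24,0,0,0,60,0,0,20,0,0,0,60,0,0,16,0,0,0,60,0,0,13,0,0,0,60]

```text
t: 4.2
ee_pos: [0.5288, -0.176, 0.0809]
tcp_rot: [[-0.99, 0.144, -0.001], [0.144, 0.99, 0.0], [0.001, 0.0, -1.0]]
force: [0.3, -0.3, 0.2]
grip_width: 0.693
finger_force: 0.0
```

Emit:
play_rows:
  series: [0,0,0,0,0,0,50,0,0,0,0,0,0,42,0,0,0,0,0,0,36,0,0,0,0,0,0,30,0,0,0,0,0,0,25,0,0,0,0,0,0,25,0,0,0,0,0,0,25,0,0,0,0,0,0,25]

```text
t: 5.0
ee_pos: [0.5292, -0.1761, 0.082]
tcp_rot: [[-0.99, 0.144, 0.0], [0.144, 0.99, 0.0], [-0.0, 0.0, -1.0]]
force: [1.0, -0.2, 0.5]
grip_width: 0.288
finger_force: 0.0
```

```bash
python3 - <<'E'
from h import *
import pickle
w=env.calibration('wrist'); snap('wrist','w3.png',(140,40,420,320),2)
pickle.dump(w,open('w3.pkl','wb'))
for q in([.529,-.176,.107],[.529,-.176,.082],[.584,-.188,.107]): print((proj(w,q)-[140,40])*2)
E
```

```text
[282.15600596 462.62162057]
[281.84065558 420.51585861]
[266.8997285  656.60721225]
```

View pics/w3.png

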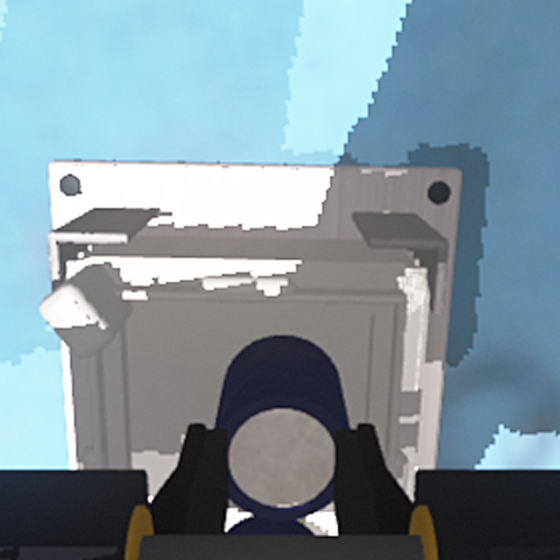

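The near can stands between the fingers with its top at (282,457), but the grip doesn't read as firm. I'll close further and read it again.

Emit:
play_rows:
  series: [0,0,0,0,0,0,20,0,0,0,0,0,0,15,0,0,0,0,0,0,10,0,0,0,0,0,0,5,0,0,0,0,0,0,0,0,0,0,0,0,0,0,0,0,0,0,0,0,0,0,0,0,0,0,0,0]

```text
t: 5.85
ee_pos: [0.5292, -0.1761, 0.082]
tcp_rot: [[-0.99, 0.144, 0.0], [0.144, 0.99, 0.0], [-0.0, 0.0, -1.0]]
force: [0.4, -0.2, -0.0]
grip_width: 0.002
finger_force: 0.0
```

The fingers shut fully without touching the can. The finger gap in the pictures (138 px for 65 mm) puts the tips about 27 mm nearer the camera than the stated TCP, so they passed just over the can. I'll open them and measure again.

Emit:
play_rows:
  series: [0,0,0,0,0,0,60,0,0,0,0,0,0,60,0,0,0,0,0,0,60,0,0,0,0,0,0,60,0,0,0,0,0,0,60,0,0,0,0,0,0,60,0,0,0,0,0,0,60,0,0,0,0,0,0,60]

```text
t: 6.65
ee_pos: [0.5292, -0.1761, 0.082]
tcp_rot: [[-0.99, 0.144, 0.0], [0.144, 0.99, 0.0], [-0.0, 0.0, -1.0]]
force: [0.7, -0.7, 0.1]
grip_width: 0.637
finger_force: 0.0
```

```bash
python3 - <<'E'
from h import *
o=env.get_obs(); w=env.calibration('wrist'); snap('wrist','w4.png',(150,180,420,420),2.4)
p=np.array(o['ee_pos']);R=np.array(o['tcp_rot']); print(o['grip_width'],p)
h=o['grip_width']*.0435
for up in(0,.01,.019,.027,.035):
    print(up,[np.round((proj(w,p+R@[x,s*h,-up])-[150,180])*2.4).tolist() for x in(.0095,-.0095) for s in(-1,1)])
E
```

```text
0.6366268946767062 [ 0.52919461 -0.17606367  0.08197098]
0 [[190.0, 130.0], [438.0, 130.0], [193.0, 208.0], [435.0, 208.0]]
0.01 [[184.0, 147.0], [445.0, 147.0], [188.0, 228.0], [441.0, 228.0]]
0.019 [[178.0, 164.0], [451.0, 164.0], [182.0, 248.0], [447.0, 248.0]]
0.027 [[172.0, 181.0], [457.0, 181.0], [177.0, 268.0], [452.0, 268.0]]
0.035 [[166.0, 199.0], [463.0, 199.0], [171.0, 289.0], [459.0, 289.0]]
```

View pics/w4.png

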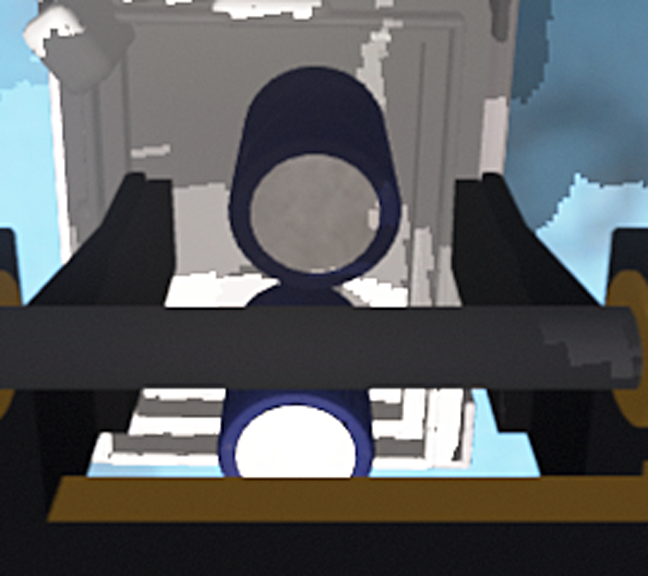

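Tip corners appear at (174,180) and (455,180), which matches tips 27 mm behind the stated TCP. The can at (316,213) is centred between them, so I'll go 26 mm lower and grip.

Emit:
play_rows:
  series: [0,0,8,0,0,0,58,0,0,9,0,0,0,58,0,0,9,0,0,0,58,0,0,0,0,0,0,45,0,0,0,0,0,0,35,0,0,0,0,0,0,25,0,0,0,0,0,0,25,0,0,0,0,0,0,25]

```text
t: 7.5
ee_pos: [0.5295, -0.1762, 0.0563]
tcp_rot: [[-0.99, 0.144, 0.001], [0.144, 0.99, -0.0], [-0.001, 0.0, -1.0]]
force: [0.5, -0.7, 1.1]
grip_width: 0.395
finger_force: 30.0
```

Emit:
play_rows:
  series: [0,0,-8,0,0,0,25,0,0,-20,0,0,0,25,0,0,-30,0,0,0,25,0,0,-30,0,0,0,25,5,12,-22,0,0,0,25,11,25,0,0,0,0,25,15,34,0,0,0,0,25,16,36,0,0,0,0,25]

```text
t: 8.3
ee_pos: [0.4978, -0.0631, 0.1668]
tcp_rot: [[-0.989, 0.146, 0.001], [0.146, 0.989, 0.0], [-0.001, 0.0, -1.0]]
force: [1.3, 1.2, -0.8]
grip_width: 0.396
finger_force: 30.0
```

Emit:
play_rows:
  series: [16,36,0,0,0,0,25,16,36,0,0,0,0,25,16,36,0,0,0,0,25,16,36,0,0,0,0,25,11,25,0,0,0,0,25,6,14,10,0,0,0,25,0,0,25,0,0,0,25,0,0,30,0,0,0,25]

```text
t: 9.1
ee_pos: [0.4454, 0.1294, 0.1009]
tcp_rot: [[-0.99, 0.144, 0.003], [0.144, 0.99, 0.001], [-0.003, 0.001, -1.0]]
force: [0.5, -0.4, -0.3]
grip_width: 0.395
finger_force: 30.0
```

```bash
python3 - <<'E'
from h import *
o=env.get_obs();print(o['t'],o['ee_pos'],o['force'],o['finger_force'],o['joint_positions']);go([.444,.129,.003],tool(171.5),4)
E
```

```text
9.1 [0.44542142 0.12938022 0.10092971] [ 0.53946977 -0.41351896 -0.32855932] 30.000161617062986 [-44.15785045  -1.04073081  24.62471397 116.45063918   0.48486106
  64.32659218  61.97150185]
n 4
[0.0, -0.0, 24.0] [0.0, 0.001, 0.001]
[0.0, -0.0, 24.0] [0.0, 0.001, 0.001]
[0.0, -0.0, 24.0] [0.0, 0.001, 0.001]
[0.0, -0.0, 24.0] [0.0, 0.001, 0.001]
```

Emit:
play_rows:
  series: [0,0,30,0,0,0,25,0,0,28,0,0,0,25,0,0,20,0,0,0,25,0,0,10,0,0,0,25,0,0,6,0,0,0,25,0,0,4,0,0,0,25,0,0,0,0,0,0,25,0,0,0,0,0,0,25]

```text
t: 9.9
ee_pos: [0.4451, 0.1296, 0.0037]
tcp_rot: [[-0.99, 0.144, 0.001], [0.144, 0.99, 0.001], [-0.001, 0.001, -1.0]]
force: [0.1, -0.3, -1.0]
grip_width: 0.396
finger_force: 30.0
```

Emit:
play_rows:
  series: [0,0,1,0,0,0,25,0,0,1,0,0,0,25,0,0,1,0,0,0,25,0,0,0,0,0,0,25,0,0,0,0,0,0,25,0,0,0,0,0,0,25,0,0,0,0,0,0,25,0,0,0,0,0,0,25]

```text
t: 10.7
ee_pos: [0.4444, 0.1294, -0.0]
tcp_rot: [[-0.99, 0.144, 0.0], [0.144, 0.99, 0.0], [-0.0, 0.0, -1.0]]
force: [-0.5, -0.2, -0.2]
grip_width: 0.394
finger_force: 30.0
```

Emit:
play_rows:
  series: [0,0,1,0,0,0,25,0,0,0,0,0,0,25,0,0,0,0,0,0,45,0,0,0,0,0,0,58,0,0,0,0,0,0,58,0,0,0,0,0,0,58,0,0,-15,0,0,0,58,0,0,-35,0,0,0,58]

```text
t: 11.5
ee_pos: [0.4417, 0.1282, 0.0471]
tcp_rot: [[-0.99, 0.144, -0.005], [0.144, 0.99, -0.003], [0.005, -0.004, -1.0]]
force: [0.2, 0.1, 0.5]
grip_width: 0.664
finger_force: 0.0
```

```bash
python3 - <<'E'
from h import *
o=env.get_obs();print(o['t'],o['ee_pos'],o['grip_width']);p=np.array([.5844,-.1881,.0563])-np.array([.4444,.1294,.049]);print(tool(171.5).T@p*1000)
E
```

```text
11.5 [0.44173003 0.12822027 0.04706563] 0.6637941912260863
[-185.3917089  -293.31921906   -7.3       ]
```

Emit:
play_rows:
  series: [0,0,-35,0,0,0,60,0,0,-40,0,0,0,60,-8,-12,-25,0,0,0,60,-16,-26,0,0,0,0,60,-24,-37,0,0,0,0,60,-25,-40,0,0,0,0,60,-25,-40,0,0,0,0,60,-25,-40,0,0,0,0,60]

```text
t: 12.3
ee_pos: [0.5385, -0.0829, 0.1492]
tcp_rot: [[-0.99, 0.144, 0.001], [0.144, 0.99, 0.001], [-0.001, 0.001, -1.0]]
force: [0.5, 1.2, 0.8]
grip_width: 0.688
finger_force: 0.0
```

Emit:
play_rows:
  series: [-25,-40,0,0,0,0,60,-22,-35,0,0,0,0,60,-15,-23,0,0,0,0,60,0,0,0,0,0,0,60,0,0,20,0,0,0,60,0,0,0,0,0,0,60,0,0,0,0,0,0,60,0,0,0,0,0,0,60]

```text
t: 13.1
ee_pos: [0.5855, -0.1865, 0.1297]
tcp_rot: [[-0.99, 0.143, 0.001], [0.143, 0.99, 0.0], [-0.001, 0.001, -1.0]]
force: [0.6, -0.4, -0.9]
grip_width: 0.69
finger_force: 0.0
```

```bash
python3 - <<'E'
from h import *
o=env.get_obs(); w=env.calibration('wrist'); im=env.capture('wrist')
cv2.imwrite('pics/w5.png',im[:,:,::-1]); print(o['t'],o['ee_pos'],o['grip_width'],o['joint_positions'])
# light can top
for z in(.107,.115): print(z,proj(w,[.5844,-.1881,z]))
hsv=cv2.cvtColor(im,cv2.COLOR_RGB2HSV)
m=((hsv[...,0]>110)&(hsv[...,0]<130)&(hsv[...,1]>110)&(hsv[...,2]<130)).astype(np.uint8)
n,l,s,c=cv2.connectedComponentsWithStats(m); [print(s[i],c[i]) for i in range(1,n) if s[i,4]>300]
E
```

```text
13.1 [ 0.58550021 -0.18652594  0.12972974] 0.6896314694658809 [-18.94511757  19.57989019  42.10468811  94.80433342 -13.79919757
  70.89294082 107.82217796]
0.107 [277.8615031  233.86627593]
0.115 [277.80204648 238.88218045]
```

Emit:
play_rows:
  series: [0,-1,25,0,0,0,60,0,0,20,0,0,0,60,0,0,12,0,0,0,60,0,0,8,0,0,0,60,0,0,0,0,0,0,45,0,0,0,0,0,0,35,0,0,0,0,0,0,25,0,0,0,0,0,0,25]

```text
t: 13.95
ee_pos: [0.5856, -0.1885, 0.0648]
tcp_rot: [[-0.99, 0.144, 0.002], [0.144, 0.99, -0.0], [-0.002, 0.0, -1.0]]
force: [-0.1, -0.9, -0.4]
grip_width: 0.411
finger_force: 0.0
```

Emit:
play_rows:
  series: [0,0,0,0,0,0,25,0,0,-8,0,0,0,25,0,0,-20,0,0,0,25,0,0,-30,0,0,0,25,0,0,-30,0,0,0,25,8,10,-12,0,0,0,25,16,20,0,0,0,0,25,22,28,0,0,0,0,25]

```text
t: 14.75
ee_pos: [0.5479, -0.1256, 0.1651]
tcp_rot: [[-0.989, 0.148, 0.002], [0.148, 0.989, -0.001], [-0.002, -0.001, -1.0]]
force: [-0.2, 0.1, -0.0]
grip_width: 0.393
finger_force: 30.0
```

Emit:
play_rows:
  series: [26,32,0,0,0,0,25,28,35,0,0,0,0,25,28,35,0,0,0,0,25,24,30,0,0,0,0,25,16,20,0,0,0,0,25,10,12,20,0,0,0,25,0,0,30,0,0,0,25,0,0,30,0,0,0,25]

```text
t: 15.55
ee_pos: [0.4412, 0.0578, 0.0841]
tcp_rot: [[-0.99, 0.143, 0.002], [0.143, 0.99, 0.002], [-0.002, 0.002, -1.0]]
force: [-0.0, -0.3, -0.3]
grip_width: 0.394
finger_force: 30.0
```

```bash
python3 - <<'E'
from h import *
o=env.get_obs();print(o['t'],o['ee_pos'],o['force'],o['finger_force'],o['grip_width'],o['joint_positions']);go([.442,.057,.006],tool(171.5),4)
E
```

```text
15.55 [0.44122416 0.05783593 0.08408977] [-0.01542812 -0.34070071 -0.26875237] 29.99987304210663 0.3937137114270664 [-42.33630898  -2.86405606  31.05662617 119.98180799   1.59906441
  62.34021119  69.72978446]
n 4
[-0.0, -0.0, 20.0] [0.0, 0.0, 0.001]
[-0.0, -0.0, 20.0] [0.0, 0.0, 0.001]
[-0.0, -0.0, 20.0] [0.0, 0.0, 0.001]
[-0.0, -0.0, 20.0] [0.0, 0.0, 0.001]
```

Emit:
play_rows:
  series: [0,0,28,0,0,0,25,0,0,24,0,0,0,25,0,0,14,0,0,0,25,0,0,8,0,0,0,25,0,0,5,0,0,0,25,0,0,1,0,0,0,25,0,0,1,0,0,0,25,0,0,0,0,0,0,25]

```text
t: 16.35
ee_pos: [0.4414, 0.0573, 0.0035]
tcp_rot: [[-0.99, 0.144, 0.001], [0.144, 0.99, 0.001], [-0.001, 0.001, -1.0]]
force: [0.5, -1.4, -1.9]
grip_width: 0.4
finger_force: 30.0
```

Emit:
play_rows:
  series: [0,0,1,0,0,0,25,0,0,0,0,0,0,25,0,0,1,0,0,0,25,0,0,0,0,0,0,25,0,0,1,0,0,0,25,0,0,0,0,0,0,25,0,0,1,0,0,0,25,0,0,0,0,0,0,25]

```text
t: 17.15
ee_pos: [0.4413, 0.0573, 0.002]
tcp_rot: [[-0.99, 0.144, -0.001], [0.144, 0.99, 0.002], [0.001, 0.001, -1.0]]
force: [-10.9, -3.2, 28.8]
grip_width: 0.393
finger_force: 30.1
```

Firm contact at about 2 mm. I'll back off 2 mm, then release.

Emit:
play_rows:
  series: [0,0,-1,0,0,0,25,0,0,-1,0,0,0,25,0,0,0,0,0,0,25,0,0,0,0,0,0,40,0,0,0,0,0,0,58,0,0,0,0,0,0,58,0,0,0,0,0,0,58,0,0,0,0,0,0,58]

```text
t: 17.95
ee_pos: [0.4408, 0.0571, 0.0008]
tcp_rot: [[-0.99, 0.144, -0.0], [0.144, 0.99, -0.0], [0.0, -0.0, -1.0]]
force: [-0.3, 0.8, -0.5]
grip_width: 0.652
finger_force: 0.0
```

```bash
python3 - <<'E'
from h import *
o=env.get_obs();print(o['t'],o['ee_pos'],o['force'],o['grip_width'])
a=np.radians(-9.0);x=np.array([np.cos(a),np.sin(a)]);y=np.array([-x[1],x[0]])
C=np.array([.5543,-.190]); L=C-.057*x-.040*y; print('lug',L)
R=np.array(o['tcp_rot'])
p=np.array([.4905,-.219,.16])-o['ee_pos']; print(R.T@p*1000)
E
```

```text
17.95 [0.44083311 0.0570519  0.00083777] [-0.32301401  0.8211677  -0.48902942] 0.6522481736370914
lug [ 0.49174439 -0.22059077]
[ -88.96691825 -266.01476863 -159.13861518]
```

Emit:
play_rows:
  series: [0,0,-15,0,0,0,60,0,0,-35,0,0,0,60,0,0,-45,0,0,0,60,0,0,-45,0,0,0.05,60,0,0,-20,0,0,0.15,60,0,0,0,0,0,0.15,50,0,0,0,0,0,0.15,40,0,0,0,0,0,0.15,40]

```text
t: 18.75
ee_pos: [0.4409, 0.0571, 0.1611]
tcp_rot: [[-0.696, 0.718, 0.0], [0.718, 0.696, 0.0], [-0.0, 0.001, -1.0]]
force: [0.2, 0.2, 0.0]
grip_width: 0.512
finger_force: 0.0
```

```bash
python3 - <<'E'
from h import *
o=env.get_obs();print(o['t'],o['ee_pos'],o['grip_width'],o['joint_positions'])
snap('top','t2.png',(180,180,340,300),3)
go([.491,-.2195,.16],tool(27),14)
E
```

```text
18.75 [0.44091345 0.05713142 0.16110623] 0.5122433343147549 [-40.5350878   -7.41682555  27.77416837 114.34500968   3.60795718
  72.23135435  30.05253947]
n 14
[-17.0, -11.0, 0.0] [0.0, -0.0, 0.133]
[-18.0, -9.0, 0.0] [0.0, -0.0, 0.133]
[-19.0, -6.0, 0.0] [0.0, -0.0, 0.133]
[-20.0, -4.0, 0.0] [0.0, -0.0, 0.133]
[-20.0, -1.0, 0.0] [0.0, -0.0, 0.133]
[-20.0, 2.0, 0.0] [0.0, -0.0, 0.133]
[-20.0, 4.0, 0.0] [0.0, -0.0, 0.133]
[-19.0, 7.0, 0.0] [0.0, -0.0, 0.133]
[-18.0, 9.0, 0.0] [0.0, -0.0, 0.133]
[-16.0, 12.0, 0.0] [0.0, -0.0, 0.133]
[-15.0, 14.0, 0.0] [0.0, -0.0, 0.133]
[-13.0, 15.0, 0.0] [0.0, -0.0, 0.133]
[-11.0, 17.0, 0.0] [0.0, -0.0, 0.133]
[-8.0, 18.0, 0.0] [0.0, -0.0, 0.133]
```

View pics/t2.png

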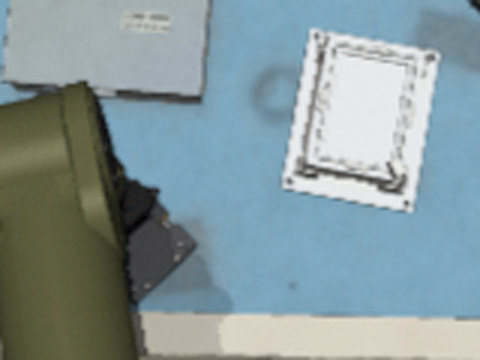

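The top view shows the white tray stack empty. The arm still hides the parts tray, so I'll check the cans later.

Emit:
play_rows:
  series: [-17,-11,0,0,0,0.133,40,-18,-9,0,0,0,0.133,40,-19,-6,0,0,0,0.133,40,-20,-4,0,0,0,0.133,40,-20,-1,0,0,0,0.133,40,-20,2,0,0,0,0.133,40,-20,4,0,0,0,0.133,40,-19,7,0,0,0,0.133,40]

```text
t: 19.6
ee_pos: [0.4718, -0.1022, 0.1608]
tcp_rot: [[0.287, 0.958, -0.0], [0.958, -0.287, 0.0], [0.0, -0.0, -1.0]]
force: [0.8, 0.1, -0.1]
grip_width: 0.461
finger_force: 0.0
```

Emit:
play_rows:
  series: [-18,9,0,0,0,0.133,40,-16,12,0,0,0,0.133,40,-15,14,0,0,0,0.133,40,-13,15,0,0,0,0.133,40,-11,17,0,0,0,0.133,40,-8,18,0,0,0,0.133,40,0,0,0,0,0,0,40,0,0,0,0,0,0,40]

```text
t: 20.4
ee_pos: [0.4943, -0.2193, 0.1606]
tcp_rot: [[0.883, 0.469, -0.001], [0.469, -0.883, 0.0], [-0.001, -0.001, -1.0]]
force: [-0.4, 0.4, -1.0]
grip_width: 0.457
finger_force: 0.0
```

```bash
python3 - <<'E'
from h import *
import pickle
o=env.get_obs();w=env.calibration('wrist');snap('wrist','w6.png',(100,60,540,400),1.6);pickle.dump((w,o['ee_pos'],o['tcp_rot']),open('w6.pkl','wb'))
print(o['t'],o['ee_pos'],o['tcp_rot'],o['grip_width'],o['joint_positions'])
print((proj(w,[.4905,-.2195,.118])-[100,60])*1.6)
E
```

```text
20.4 [ 0.49429765 -0.21933664  0.16060637] [[ 8.83257163e-01  4.68888063e-01 -8.76920277e-04]
 [ 4.68888470e-01 -8.83257322e-01  3.24468670e-04]
 [-6.22406769e-04 -6.97767084e-04 -9.99999563e-01]] 0.4568515904683611 [-20.50139584   7.35515872  45.297152   102.88502504  -5.48415556
  72.05758417 -35.77975748]
[283.89953132 268.7229534 ]
```

View pics/w6.png

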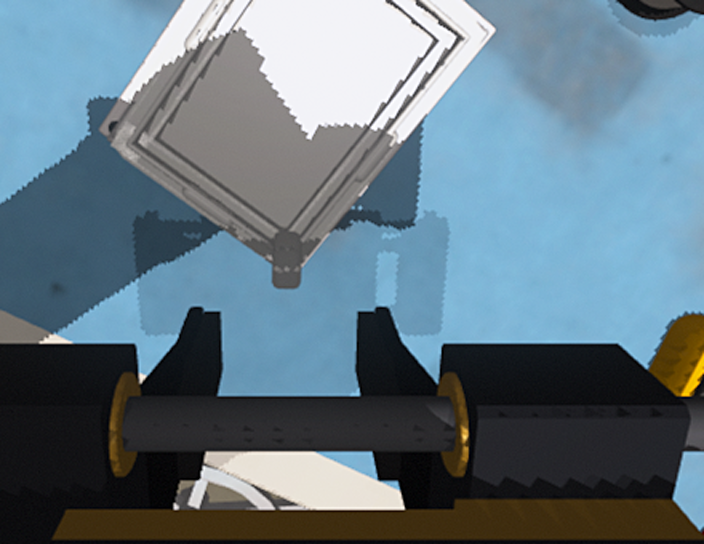

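The lug top is centred near (287,270), with its length running vertically in the picture, so it is aligned with the tool.

```bash
python3 - <<'E'
from h import *
import pickle
w,p,R=pickle.load(open('w6.pkl','rb'))
L=ray(w,(287/1.6+100,270/1.6+60),.118); print(L)
print(np.array(R).T@(np.array([L[0],L[1],.0735])-p)*1000)
E
```

```text
[ 0.49060339 -0.22087544  0.118     ]
[-3.93029715 -0.31225552 87.1090723 ]
```

Emit:
play_rows:
  series: [-4,0,25,0,0,0,40,0,0,25,0,0,0,40,0,0,18,0,0,0,40,0,0,11,0,0,0,40,0,0,8,0,0,0,40,0,0,0,0,0,0,40,0,0,0,0,0,0,30,0,0,0,0,0,0,24]

```text
t: 21.25
ee_pos: [0.4918, -0.2217, 0.0749]
tcp_rot: [[0.885, 0.466, 0.002], [0.466, -0.885, -0.0], [0.001, 0.001, -1.0]]
force: [-0.5, 0.5, -0.2]
grip_width: 0.351
finger_force: 0.0
```

Emit:
play_rows:
  series: [0,0,0,0,0,0,18,0,0,0,0,0,0,12,0,0,0,0,0,0,6,0,0,0,0,0,0,4,0,0,0,0,0,0,4,0,0,0,0,0,0,4,0,0,0,0,0,0,4,0,0,0,0,0,0,4]

```text
t: 22.05
ee_pos: [0.4911, -0.2214, 0.074]
tcp_rot: [[0.885, 0.466, 0.0], [0.466, -0.885, 0.0], [0.0, 0.0, -1.0]]
force: [0.1, -0.2, -0.4]
grip_width: 0.135
finger_force: 30.0
```

```bash
python3 - <<'E'
from h import *
c=env.calibration('side');u,v=proj(c,[.44,.093,.02]).astype(int)
d=env.calibration('top');a,b=proj(d,[.44,.093,.02]).astype(int);print(u,v,a,b)
s=env.capture('side')[:,:,::-1];t=env.capture('top')[:,:,::-1]
f=lambda i,x,y:cv2.resize(i[y-45:y+45,x-45:x+45],(400,400),interpolation=cv2.INTER_CUBIC)
cv2.imwrite('pics/c.png',np.hstack([f(s,u,v),f(t,a,b)]))
for n,k,(x,y) in(('side',c,(u,v)),('top',d,(a,b))):
    for q in([.444,.129,.05],[.441,.057,.05]): print(n,(proj(k,q)-[x-45,y-45])*400/90)
E
```

```text
312 262 209 253
side [200.0823884  197.43550315]
side [203.33377366 144.96954907]
top [144.75021993 191.77189503]
top [248.56106743 198.21644867]
```

View pics/c.png

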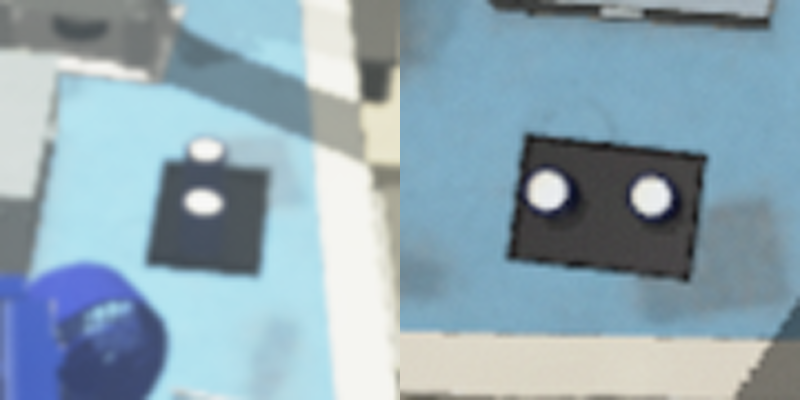

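Both cans stand upright inside the black tray (tops at (550,191) and (652,197) in the right half). Next I'll peel by pivoting about the far corner.

Emit:
play_rows:
  series: [0,0,-2,0,-0.0133,0,2,0,0,-2,0,-0.0133,0,2,0,0,-2,0,-0.0133,0,2,0,0,-2,0,-0.0133,0,2,0,0,-2,0,-0.0133,0,2,0,0,-2,0,-0.0133,0,2,0,0,-2,0,-0.0133,0,2,0,0,-2,0,-0.0133,0,2]

```text
t: 22.95
ee_pos: [0.4931, -0.2207, 0.0906]
tcp_rot: [[0.879, 0.467, -0.092], [0.464, -0.884, -0.05], [-0.105, 0.001, -0.994]]
force: [3.0, 1.6, -1.4]
grip_width: 0.137
finger_force: 30.0
```

Emit:
play_rows:
  series: [0,0,-2,0,-0.0133,0,2,0,0,-2,0,-0.0133,0,2,0,0,-3,0,-0.02,0,2,0,0,-3,0,-0.02,0,2,0,0,-3,0,-0.02,0,2,0,0,-3,0,-0.02,0,2,0,0,-3,0,-0.02,0,2,0,0,-3,0,-0.02,0,2]

```text
t: 23.75
ee_pos: [0.4945, -0.2196, 0.1118]
tcp_rot: [[0.856, 0.466, -0.224], [0.451, -0.885, -0.117], [-0.253, -0.0, -0.967]]
force: [1.3, -1.1, -0.1]
grip_width: 0.137
finger_force: 30.0
```

```bash
python3 - <<'E'
from h import *
o=env.get_obs();print(o['t'],o['ee_pos'],o['force'],o['wrist_torque'],o['finger_force'])
im=env.capture('wrist');w=env.calibration('wrist');cv2.imwrite('pics/w7.png',im[:,:,::-1])
# expected tray corners if rigid in tool: lug top pt is tip side: tool coords at grasp
p=np.array(o['ee_pos']);R=np.array(o['tcp_rot'])
# tray frame in tool: lug (-57,-40,42)mm at tool (0,0,-(.118-.074))
b=np.radians(36.2); 
def tr(q):
    d=np.array(q)-[-.057,-.040,.042]; x=d[0]*np.cos(b)+d[1]*np.sin(b); y=d[0]*np.sin(b)-d[1]*np.cos(b)
    return p+R@[x,y,-.044-d[2]]
for n,q in dict(far=[.064,.047,.012],px=[.064,-.047,.012],py=[-.064,.047,.012],cen=[0,0,.012],lug=[-.057,-.04,.042]).items(): print(n,tr(q).round(3),proj(w,tr(q)).round())
g=cv2.cvtColor(im,cv2.COLOR_RGB2GRAY); print(g[20:220:12,100:460:12])
E
```

```text
23.75 [ 0.49452127 -0.21960317  0.11177255] [ 1.29847811 -1.14617267 -0.08318994] [-0.13840806 -0.6649374  -0.08427262] 30.003095269203186
far [ 0.626 -0.152  0.088] [285. -87.]
px [ 0.614 -0.244  0.102] [459.  66.]
py [ 0.502 -0.132  0.114] [123. 173.]
cen [ 0.558 -0.188  0.108] [284. 122.]
lug [ 0.504 -0.214  0.154] [280. 292.]
[[ 92  92  91  90  86  80  80  74 148 153 152  90 157 167 158 156 156 157
  158 156 155 251 253 247 167 232 245 251 161 159]
 [ 91  93  92  93  90  87  88 148 151 120 155 157  89 156 158 158 159 157
  158 157 186 248 247 180 247 105 247 245 237 154]
 [ 92  91  90  94  93  90  99 143 156 155  87 163 156 157 158 159 157 158
  158 155 249 248 248 247  90 246 151 252 244 249]
 [ 92  91  92  92  93  93 147 146 138 116 155 155 157 156 156 158 159 159
  160 250 249 249 249 248 247 112 248 252 242 248]
 [ 93  93  94  92  93 138 141 121 139 155 132 155 156 157 159 160 159 158
  159 250 250 249 249 249 248 247 112 247 170 236]
 [ 94  91  92  92  89 143 148 137  98 159 155 157 156 158 159 141 102 103
  160 253 250 250 250 249 248 235  90 249 151 247]
 [ 95  93  93  91 
[... 657 characters left out ...]
 99  96  97  97  97  97
   98  98 101  93 252  99 244 163 190 187 189 191]
 [186 182 163 143 160  82 147  99  97  95  97  98  96  96  96  97  99  98
   97  98 101 244 120 250 151 161 189 191 189 189]
 [185 188  93 155  87 146  86  99  98  97  98  95  94  97  97  96  96  95
   96  98 100  89 232 253 159 182 189 188 189 188]
 [187 190 188 124  97  89  98  98  85  97  97  96  95  95  95  96  97  94
   97  94 101  92 245 162 160 187 187 187 190 189]
 [182 187 183 184 161  99 103  87  98  87  97  96  97  96  98  95  95  98
   84  98 101 225 163 161 161 187 191 187 188 188]
 [183 183 167 157 162 161 115  92  92  96  96  89  96  95  96  97  97  86
   97  93  99 174 160 164 158 187 190 189 191 189]]
```

Emit:
play_rows:
  series: [-1,0,-5,0,0,0,2,-1,0,-5,0,0,0,2,-1,0,-5,0,0,0,2,-2,0,-7,0,0,0,2,-3,0,-12,0,0,0,2,-5,0,-18,0,0,0,2,-6,0,-24,0,0,0,2,-6,0,-24,0,0,0,2]

```text
t: 24.6
ee_pos: [0.4954, -0.2191, 0.2164]
tcp_rot: [[0.857, 0.466, -0.221], [0.451, -0.885, -0.116], [-0.25, -0.0, -0.968]]
force: [-0.1, -0.6, -0.8]
grip_width: 0.134
finger_force: 30.0
```

```bash
cat >> h.py <<'E'
b=np.radians(36.2)
def t2tool(q):
    d=np.array(q)-[-.057,-.040,.042]; return np.array([d[0]*np.cos(b)+d[1]*np.sin(b),d[0]*np.sin(b)-d[1]*np.cos(b),-.044-d[2]])
def fin(cen,tilt=.5,head=127.7):
    R=tool(head)@Ro.from_rotvec([0,-tilt,0]).as_matrix()
    return np.array(cen)-R@t2tool([0,0,.012]),R
E
python3 - <<'E'
from h import *
o=env.get_obs();print(o['t'],o['ee_pos'],o['force'],o['wrist_torque'],o['finger_force'],o['joint_positions'])
P,R=fin([.648,.234,.145]);print(P,R.round(2).tolist())
for n,q in dict(far=[.064,.047,0],px=[.064,-.047,0],py=[-.064,.047,0],nn=[-.064,-.047,0]).items(): print(n,(P+R@t2tool(q)).round(3))
P2=P+[0,0,.06];print(P2)
go(P2,R,22)
E
```

```text
24.6 [ 0.49543875 -0.21912969  0.21640135] [-0.0563578  -0.5838823  -0.77564906] [ 0.08108542 -0.15067199  0.03395143] 29.999812245368958 [-23.61421545  16.19904312  45.97195561  90.26665436  -0.54848346
  87.76798027 -40.01894425]
[0.68837099 0.17949941 0.16609191] [[-0.54, 0.79, 0.29], [0.69, 0.61, -0.38], [-0.48, 0.0, -0.88]]
far [0.609 0.285 0.096]
px [0.699 0.292 0.123]
py [0.604 0.167 0.146]
nn [0.694 0.174 0.173]
[0.68837099 0.17949941 0.22609191]
n 22
[16.0, -12.0, -4.0] [-0.029, -0.008, -0.074]
[16.0, -11.0, -5.0] [-0.029, -0.008, -0.074]
[17.0, -9.0, -5.0] [-0.029, -0.008, -0.074]
[18.0, -8.0, -6.0] [-0.029, -0.008, -0.074]
[18.0, -6.0, -6.0] [-0.029, -0.008, -0.074]
[18.0, -5.0, -6.0] [-0.029, -0.008, -0.074]
[19.0, -3.0, -7.0] [-0.029, -0.008, -0.074]
[19.0, -2.0, -7.0] [-0.029, -0.008, -0.074]
[19.0, -0.0, -7.0] [-0.029, -0.008, -0.074]
[19.0, 2.0, -7.0] [-0.029, -0.008, -0.074]
[18.0, 3.0, -7.0] [-0.029, -0.008, -0.074]
[18.0, 5.0, -7.0] [-0.029, -0.008, -0.074]
[18.0, 6.0, -7.0] [-0.029, -0.008, -0.074]
[17.0, 8.0, -7.0] [-0.029, -0.008, -0.074]
[16.0, 9.0, -7.0] [-0.029, -0.008, -0.074]
[16.0, 11.0, -7.0] [-0.029, -0.008, -0.074]
[15.0, 12.0, -7.0] [-0.029, -0.008, -0.074]
[14.0, 13.0, -7.0] [-0.029, -0.008, -0.074]
[13.0, 14.0, -6.0] [-0.029, -0.008, -0.074]
[12.0, 15.0, -6.0] [-0.029, -0.008, -0.074]
[10.0, 16.0, -6.0] [-0.029, -0.008, -0.074]
[9.0, 17.0, -5.0] [-0.029, -0.008, -0.074]
```

Emit:
play_rows:
  series: [16,-12,-4,-0.029,-0.008,-0.074,2,16,-11,-5,-0.029,-0.008,-0.074,2,17,-9,-5,-0.029,-0.008,-0.074,2,18,-8,-6,-0.029,-0.008,-0.074,2,18,-6,-6,-0.029,-0.008,-0.074,2,18,-5,-6,-0.029,-0.008,-0.074,2,19,-3,-7,-0.029,-0.008,-0.074,2,19,-2,-7,-0.029,-0.008,-0.074,2]

```text
t: 25.4
ee_pos: [0.5661, -0.0723, 0.2178]
tcp_rot: [[0.423, 0.901, -0.098], [0.844, -0.431, -0.32], [-0.33, 0.052, -0.942]]
force: [0.3, 0.8, -0.2]
grip_width: 0.136
finger_force: 30.0
```

Emit:
play_rows:
  series: [19,0,-7,-0.029,-0.008,-0.074,2,19,2,-7,-0.029,-0.008,-0.074,2,18,3,-7,-0.029,-0.008,-0.074,2,18,5,-7,-0.029,-0.008,-0.074,2,18,6,-7,-0.029,-0.008,-0.074,2,17,8,-7,-0.029,-0.008,-0.074,2,16,9,-7,-0.029,-0.008,-0.074,2,16,11,-7,-0.029,-0.008,-0.074,2]

```text
t: 26.2
ee_pos: [0.6364, 0.0723, 0.2199]
tcp_rot: [[-0.154, 0.981, 0.118], [0.894, 0.189, -0.406], [-0.421, 0.043, -0.906]]
force: [-0.3, 0.2, -0.6]
grip_width: 0.135
finger_force: 30.0
```

```bash
python3 - <<'E'
from h import *
o=env.get_obs();print(o['t'],o['ee_pos'],o['force'],o['finger_force'],o['joint_positions'])
P,R=fin([.648,.234,.145]); go(P,R,8)
E
```

```text
26.2 [0.63644383 0.07226012 0.21988095] [-0.30691387  0.21481336 -0.60120825] 29.99967098236084 [-45.54767577  17.68927088  26.95846942  87.6493179   17.44576687
  78.54235194 -13.02570406]
n 8
[14.0, 9.0, 1.0] [-0.022, -0.007, -0.055]
[13.0, 9.0, 2.0] [-0.022, -0.007, -0.055]
[13.0, 10.0, 2.0] [-0.022, -0.007, -0.055]
[12.0, 11.0, 2.0] [-0.022, -0.007, -0.055]
[12.0, 11.0, 2.0] [-0.022, -0.007, -0.055]
[11.0, 12.0, 2.0] [-0.022, -0.007, -0.055]
[10.0, 12.0, 2.0] [-0.022, -0.007, -0.055]
[10.0, 13.0, 2.0] [-0.022, -0.007, -0.055]
```

Emit:
play_rows:
  series: [14,9,1,-0.022,-0.007,-0.055,2,13,9,2,-0.022,-0.007,-0.055,2,13,10,2,-0.022,-0.007,-0.055,2,12,11,2,-0.022,-0.007,-0.055,2,12,11,2,-0.022,-0.007,-0.055,2,11,12,2,-0.022,-0.007,-0.055,2,10,12,2,-0.022,-0.007,-0.055,2,10,13,2,-0.022,-0.007,-0.055,2]

```text
t: 27.0
ee_pos: [0.6889, 0.1783, 0.1658]
tcp_rot: [[-0.537, 0.79, 0.296], [0.692, 0.614, -0.38], [-0.482, 0.001, -0.876]]
force: [-1.1, -0.8, -0.2]
grip_width: 0.139
finger_force: 30.0
```

Emit:
play_rows:
  series: [0,0,0,0,0,0,2,0,0,0,0,0,0,2,0,0,0,0,0,0,2,0,0,0,0,0,0,2,0,0,0,0,0,0,2,0,0,0,0,0,0,2,0,0,0,0,0,0,2,0,0,0,0,0,0,2]

```text
t: 27.8
ee_pos: [0.6886, 0.1775, 0.1666]
tcp_rot: [[-0.534, 0.792, 0.295], [0.695, 0.61, -0.38], [-0.481, 0.002, -0.877]]
force: [0.8, -0.9, -1.1]
grip_width: 0.133
finger_force: 30.0
```

```bash
python3 - <<'E'
from h import *
o=env.get_obs();p=np.array(o['ee_pos']);R=np.array(o['tcp_rot']);print(o['t'],p,o['force'],o['finger_force'],o['grip_width'])
c=p+R@t2tool([0,0,.012]); f=np.array([-.611,.791]); d=np.array([.55,.36])-c[:2]
print('centre',c,'ahead',d@f,'lateral',d@[f[1],-f[0]],'tray z',-R[:,2],'tilt',np.arccos(-R[2,2]), 'grille z in tray',-R[:,2]@(np.array([.55,.36,.098])-(p+R@t2tool([0,0,0]))))
# is the tray there? compare its predicted corners with the wrist picture
w=env.calibration('wrist');g=cv2.cvtColor(env.capture('wrist'),cv2.COLOR_RGB2HSV)
for q in([0,0,.004],[-.03,.02,.004],[.03,-.02,.004],[-.075,.02,.006],[0,-.06,.006]):
    u,v=proj(w,p+R@t2tool(q)).astype(int); print(q,u,v,g[v,u] if 0<=u<560 and 0<=v<420 else None)
E
```

```text
27.8 [0.68856667 0.17747541 0.16657268] [ 0.81739914 -0.85053971 -1.06208313] 29.99990701675415 0.13340141375185283
centre [0.64834767 0.23203087 0.14533277] ahead 0.16131400824926684 lateral 0.00039613532164178844 tray z [-0.29521178  0.38023496  0.87651091] tilt 0.5022307222973326 grille z in tray 0.04820404185604841
[0, 0, 0.004] 284 119 [ 13  15 120]
[-0.03, 0.02, 0.004] 213 145 [  6  11 119]
[0.03, -0.02, 0.004] 357 91 [ 17  14 160]
[-0.075, 0.02, 0.006] 164 218 [ 95   7 221]
[0, -0.06, 0.006] 381 192 [ 97  70 245]
```

Emit:
play_rows:
  series: [3,0,5,0,0,0,2,3,0,6,0,0,0,2,3,0,6,0,0,0,2,3,0,5,0,0,0,2,0,0,0,0,0,0,2,0,0,0,0,0,0,2,0,0,0,0,0,0,2,0,0,0,0,0,0,2]

```text
t: 28.65
ee_pos: [0.6889, 0.1776, 0.1419]
tcp_rot: [[-0.534, 0.792, 0.296], [0.695, 0.61, -0.38], [-0.481, 0.003, -0.876]]
force: [0.3, 0.4, -0.8]
grip_width: 0.138
finger_force: 30.0
```

```bash
python3 - <<'E'
from h import *
o=env.get_obs();print(o['ee_pos'],o['force'],o['finger_force'])
print(env.hand_in())
E
```

```text
[0.68885541 0.17763023 0.14186295] [ 0.28266922  0.35186652 -0.80208288] 29.999750554561615
the job is handed in; nothing more can be done
None
```

I handed the job in at about 29 s with no verdict shown: both cans stood upright in the black tray when last seen, the top tray was peeled off lug corner first, and the arm holds it about 16 cm in front of the fan, 12 cm above the bench, tipped 29° towards it.

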